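# Scan a sample box with the hand scanner

## Task

The low white-lidded sample box has to be scanned in, but a Petri dish was left on its barcode label: lift the dish off, keeping it upright, and set it down gently, flat in the aluminium tray. Then take the hand scanner from its rest, aim it at the label in the middle of the box's lid, within its reading distance and with its scan line running across the bars, and hold it steady there for about a second. Finally lay the scanner back in its rest with the nose the way it was, without dropping anything or shifting the box or the other things on the bench.

Things in the scene. Friction and masses are not known exactly. Their poses are not given: they have to be found in the camera images.
- sample_box: Loose low box, grey with a white lid, 88 (x) x 128 (y) x 45 mm high, 0.45 kg. Origin: centre of its underside; z up. The only one of the three boxes and racks in the back row that is 45 mm high, and the one a dish stands on.
- label (a point): Centre of the barcode label, flat on the top of the sample box's lid, in the middle, 45 mm above the bench. The label is 36 (x) x 64 (y) mm, white with black bars; the bars run along x and follow one another along y, so a scan line across the bars runs along y. Axes are those of the box, z up.
- dish: Closed round Petri dish, clear plastic with tan filling, 55 mm diameter, 16 mm high, 40 g, standing loose on the sample box's lid over the label. Origin: centre of its underside; z up.
- tray: Fixed shallow aluminium tray, 130 (x) x 210 (y) mm outside, floor 3 mm thick, lip 3 mm thick and 9 mm high from the bench. Origin: centre of its underside, at bench height. A stack of dishes stands in its +y half, about 62 mm from the middle; its -y half is free (around x 0, y -45 mm).
- cradle: Fixed scanner rest: base 135 x 75 x 6 mm, two white upright forks 12 mm thick at x = -55 and +36 mm (79 mm free between them for the fingers). Each has a flat seat 35 mm above the bench, about 36 mm wide, its arms flaring to about 48 mm at their tops, 56 mm above the bench. Origin: on the bench, right below the scanner's usual origin; x points to the nose end.
- scanner: Grey hand scanner, 0.2 kg, lying level in the rest along its x, underside 35 mm above the bench, origins within 5 mm. Handle x -85 to +60, 32 wide (y), z 0 to 26 mm; at +x a black head 46 wide, bent 45 degrees down to z = -21, reaching x = 99 mm. Origin: on the handle's underside; centre of mass within 8 mm of x = 0. Grip the handle's sides near x = -8 mm, between the forks.
- window (a point): Scanner's window, at x 87.7, y 0, z -9.7 mm in the scanner's frame. x axis: the beam, out of the window, forward and 45 degrees down with the handle level; y axis: the scanner's y, the scan line's direction. Reads a label 50 to 150 mm away (best 100), its centre within 10 mm of the beam, window over 30 mm above it, scan line across the bars within 15 degrees, either way round.
- tip_box: Bystander: loose grey box with white lid, 85 x 125 x 88 mm high, in the back row. Origin: centre of underside.
- tube_rack: Bystander: loose green tube rack with capped tubes, 78 x 120 mm, 86 mm high over the caps, in the back row. Origin: centre of underside.
- dish_stack: Bystander: three dishes stacked as one piece, 55 mm diameter, 48 mm high, in the tray. Origin: centre of underside.
- jar: Bystander: small jar, 48 mm diameter, 60 mm high, between the tray and the rest. Origin: centre of underside.
- bottle: Bystander: glass bottle, 72 mm diameter, 150 mm high, behind the back row. Origin: centre of underside.
- can: Bystander: can, 66 mm diameter, 120 mm high, behind the back row. Origin: centre of underside.
Mind the look-alikes: they are no part of the job. What is shaped like the scanner but purple is not meant.

How it is judged:
On the way, in this order (a step that is already met when the one before it is completed fails the run):
1. the dish lies flat in the tray, released and at rest (x of dish in the frame of tray between -0.06 and 0.06 m and y of dish in the frame of tray between -0.1 and 0.1 m and z of dish in the frame of tray below 0.007 m and angle between dish's own z axis and vertical below 0.1 rad and contact force between the fingers and dish below 0.05 N and linear speed of dish below 0.02 m/s), for 0.2 s.
2. the held scanner is aimed at the label and kept steady for 0.8 s (x of label in the frame of window between 0.05 and 0.15 m and y of label in the frame of window between -0.015 and 0.015 m and z of label in the frame of window between -0.012 and 0.012 m and z of window in the frame of label above 0.03 m and angle between the y axis of window and the y axis of label, either way round below 0.3 rad and linear speed of scanner below 0.02 m/s and angular speed of scanner below 0.15 rad/s and contact force between the fingers and scanner above 0.5 N), for 0.8 s.
At the end, for the whole second after the job is handed in: Dish flat on the tray's floor (centre within 60 mm in x, 100 mm in y of the tray's; underside below 7 mm; tilt under 0.1 rad). Scanner level in its rest, nose at +x (within 15 mm along, 6 mm across, 5 mm in height, 0.12 rad in direction, 0.1 in tilt). Both released, at rest (all of step 1 and x of scanner in the frame of cradle between -0.015 and 0.015 m and y of scanner in the frame of cradle between -0.006 and 0.006 m and z of scanner in the frame of cradle between 0.03 and 0.04 m and angle between the x axis of scanner and the x axis of cradle, either way round below 0.12 rad and x of window in the frame of cradle above 0.05 m and angle between scanner's own z axis and vertical below 0.1 rad and contact force between the fingers and scanner below 0.05 N and linear speed of scanner below 0.02 m/s); the robot touches nothing.
It fails at once if the dish is tipped by more than 0.6 rad (angle between dish's own z axis and vertical above 0.6 rad).
It fails at once if the dish is dropped (faster than 0.6 m/s out of the fingers) (contact force between the fingers and dish below 0.05 N and linear speed of dish above 0.6 m/s).
It fails at once if the scanner is dropped (faster than 0.6 m/s out of the fingers) (contact force between the fingers and scanner below 0.05 N and linear speed of scanner above 0.6 m/s).
It fails at once if the sample box is shifted by more than 20 mm (distance of sample_box from where it was at the start of the episode above 0.02 m).
It fails at once if a bystander is shifted by more than 25 mm (distance of any of tip_box, tube_rack, dish_stack, jar, bottle, can from where it was at the start of the episode above 0.025 m).
It also fails if it takes over 69 s, if anything falls off the work surface, if the arm or the gripper's body presses on something with over 40 N, if the wrist force passes 120 N, or if a joint passes its speed limit or range.

## Robot

A 7-joint arm with a two-finger parallel gripper is mounted at the origin on the work surface. World frame = base frame: x ahead of the robot, y to its left, z up, the work surface at z = 0. Lengths are in m, angles in rad, forces in N, time in s.
With the tool pointing down it reaches from about 0.4 to 0.9 m from the base axis. Payload 5.6 kg.
Tool frame: the origin (TCP) lies between the finger pads; the fingertips stand 19 mm ahead of it and the grasp point (between the pads) is the TCP (bot.tips_ahead is the distance from the TCP to the fingertips, in m); z points along the fingers, y is the line along which they close (so a half turn about z gives the same grasp; the last joint's range is limited). The gripper opens to 92 mm and grips with 3 to 60 N. Pads are 20 mm wide; open, the fingers measure 128 mm over their backs; the gripper's body (75 mm by 189 mm) begins 69 mm behind the grasp point.
Start: joints at [-1.253, 0.468, -0.012, 1.603, 0.006, 1.071, -0.056], TCP at [0.23, 0.608, 0.234] pointing down, gripper open.
Joint ranges: [-2.53, 2.53], [-0.31, 2.02], [-1.57, 1.55], [0.28, 2.44], [-1.29, 4.43], [0.15, 1.84], [-2.92, 2.92]. Speed limits (rad/s): [2.57, 2.57, 3.14, 3.14, 3.14, 3.14, 3.14].

## Interface

Orientations are given as a unit quaternion [x, y, z, w].
In Python, from workcell import bot gives the robot as it stands. The module is installed in compiled form; this text tells all that it offers.
- The arm moves only by the tool servo_tool, never from a script. Its argument "commands" is a list of rows, each an object with "slide": the shift along the tool's x, y, z in m, a list of three; "delta_rot": the turn, a rotation vector about the tool's x, y, z in rad, a list of three. A call has exactly 8 rows; each row shifts and turns the commanded pose from where the row before left it, along the tool's axes as they then stand; what a row does not reach is not made up. A row lasts 1/8 s, in which the tool goes at most 62.5 mm and 10.7 degrees, less where a joint would pass 70% of its speed; a pose out of reach is approached as far as the arm can. A call is refused whole if a number of a shift passes 0.0625 or a number of a turn 0.188, either way. A call with a gripper value outside its range is refused whole. "hand" is the finger opening in m, from 0 to 0.0919, set as the call begins (left out, the last holds). The fingers move at their own pace and stop on an object; the grip force is fixed at half the most. Time passes only in rows, so rows that do not move let the fingers close, or fill a call up. It gives the time, the measured TCP pose, the force, the opening and the grip force at its end, in the units of the state.
- bot.get_obs(): the state, without advancing time (a new reading comes with each control period).
- bot.snapshot(name): name is "scene" or "top"; returns the picture (420x560x3 uint8, red, green, blue); there is no depth.
- bot.get_calibration(name): a dict with "mtx" (3x3 intrinsics, pixels), "cam_to_world" (4x4, takes a point from camera to world coordinates). Camera axes: x right, y down, z forward; pixel columns grow to the right and rows downward; lengths in m; the calibration is good to about 2 mm. A picture is of the moment at which its call begins. get_calibration takes no time and is no camera call.
- bot.hand_in(): hands the job in; it is judged then, once.
Trained networks look in the newest picture that a camera, given by its name, has taken for a name from the list of things; names that differ only in an ending like _2 or _b are one class to them, and where a whole thing is asked for, a point or a joint stands for the part that bears it (a point fixed in the world has none). Each returns a list of dicts, best first, with "conf" (0 to 1); they miss things now and then, are a little off and sometimes report something else, mostly with a low value. They report only what shows in the picture. A call takes as long as a camera call. They do not tell look-alikes from the thing itself.
- bot.boxes_of(camera, name): "point" ([column, row] in pixels, amid what is visible of it).
The state is a dict: "time": time; "joint_positions": joint angles; "qvel": joint speeds; "joint_efforts": joint torques, N m; "ee_pos": TCP position; "orientation": TCP orientation; "contact_force": force on the tool from outside, world axes, zero at the start; "wrist_torque": the same for the moment, N m; "grip_width": opening from 0.0 (shut) to 1.0 (fully open); "finger_force": force on a finger pad.
Only numpy, scipy, OpenCV 4.12 (cv2) and the standard library are available. Lean on these libraries where they do the work, as an engineer would, in place of code of your own. Each camera call takes 0.05 s, during which the arm holds its last target. There are 200 camera calls.

## Working session

There is one attempt and no reset: what is moved stays moved. The work goes in short steps, Python scripts to look and compute and a tool call to move; the robot and the scene stay as the last step left them, time stands still between calls to the robot, and variables do not carry over. Pictures are saved under pics/ and viewed, at most 10 in all, crops included, and the job is handed in when it is done.

Besides the shell and the picture viewer there is one more tool, called after "Request:" by a JSON object that holds its "method" and its "body". servo_tool: Moves the arm, as the interface text tells. Its arguments: {"type":"object","properties":{"commands":{"type":"array","items":{"type":"object","properties":{"slide":{"type":"array","items":{"type":"number"}},"delta_rot":{"type":"array","items":{"type":"number"}}}}},"hand":{"type":"number"}},"required":["commands"]}

```bash
mkdir -p pics; cat > h.py <<'E'
import numpy as np, cv2
from scipy.spatial.transform import Rotation as R
from workcell import bot
def px2w(cam,p,z):
    c=bot.get_calibration(cam);T=np.array(c["cam_to_world"]);K=np.array(c["mtx"])
    d=T[:3,:3]@np.linalg.inv(K)@np.array([p[0],p[1],1.]);o=T[:3,3]
    return o+d*(z-o[2])/d[2]
def w2px(cam,P):
    c=bot.get_calibration(cam);T=np.linalg.inv(np.array(c["cam_to_world"]));K=np.array(c["mtx"])
    q=T[:3,:3]@np.array(P)+T[:3,3];q=K@q;return q[:2]/q[2]
def save(cam,f,crop=None,s=1):
    im=bot.snapshot(cam)[:,:,::-1]
    if crop: im=im[crop[1]:crop[3],crop[0]:crop[2]]
    cv2.imwrite("pics/"+f,cv2.resize(im,None,fx=s,fy=s,interpolation=cv2.INTER_CUBIC))
E
python3 - <<'E'
from h import *
np.set_printoptions(precision=4,suppress=True)
save("scene","s1.png",s=1.4);save("top","t1.png",s=1.4)
Z=dict(sample_box=.045,dish=.061,tray=.003,cradle=.05,scanner=.061,tip_box=.088,tube_rack=.086,dish_stack=.05,jar=.06)
for c in("top","scene"):
    print(c,np.array(bot.get_calibration(c)["cam_to_world"]))
    for n,z in Z.items():
        print(n,[(np.round(b["point"],0),round(b["conf"],2),px2w(c,b["point"],z)[:2]) for b in bot.boxes_of(c,n)[:3]])
o=bot.get_obs();print(o)
E
```

```text
top [[ 0.0013 -0.9808  0.1949  0.3697]
 [-0.9998  0.0025  0.0191  0.0543]
 [-0.0192 -0.1949 -0.9806  1.0237]
 [ 0.      0.      0.      1.    ]]
sample_box [(array([391., 186.]), 0.81, array([ 0.6163, -0.178 ])), (array([360., 110.]), 0.31, array([ 0.8068, -0.1114]))]
dish [(array([403., 171.]), 0.56, array([ 0.649 , -0.2031])), (array([224., 286.]), 0.34, array([0.3858, 0.2041]))]
tray [(array([436., 279.]), 0.81, array([ 0.4042, -0.2815]))]
cradle [(array([223., 285.]), 0.71, array([0.3889, 0.2095])), (array([404., 171.]), 0.56, array([ 0.651 , -0.2076]))]
scanner [(array([138., 306.]), 0.96, array([0.3437, 0.3929])), (array([212., 276.]), 0.62, array([0.4088, 0.2328]))]
tip_box [(array([316., 176.]), 0.92, array([0.6306, 0.0005]))]
tube_rack [(array([224., 188.]), 0.82, array([0.6031, 0.2077]))]
dish_stack [(array([406., 263.]), 0.64, array([ 0.4371, -0.2   ]))]
jar [(array([315., 260.]), 0.89, array([0.4444, 0.003 ])), (array([358., 112.]), 0.55, array([ 0.794 , -0.1049]))]
scene [[-0.6329  0.6366 -0.4406  1.1415]
 [ 0.7742  0.5172 -0.3648  0.5652]
 [-0.0043 -0.572  -0.8202  1.17
[... 621 characters left out ...]
.]), 0.64, array([ 0.4489, -0.2524])), (array([222., 136.]), 0.58, array([ 0.4574, -0.1979]))]
jar [(array([282., 174.]), 0.96, array([0.4612, 0.021 ]))]
{'time': 1.0, 'joint_positions': array([-1.253 ,  0.4675, -0.0116,  1.6027,  0.006 ,  1.0714, -0.0563]), 'qvel': array([ 0.0024,  0.0009,  0.    ,  0.0002,  0.001 , -0.0008,  0.0009]), 'joint_efforts': array([  0.0012, -52.0425,  -0.0115, -24.4055,  -0.0566,   0.0114,
         0.    ]), 'ee_pos': array([0.2295, 0.6082, 0.2336]), 'orientation': array([0.1794, 0.9838, 0.    , 0.    ]), 'contact_force': array([-0.0908, -0.0503, -0.6066]), 'wrist_torque': array([-0.0226, -0.0318,  0.0388]), 'finger_force': 0.0, 'grip_width': 0.9966042067683176}
```

View pics/t1.png

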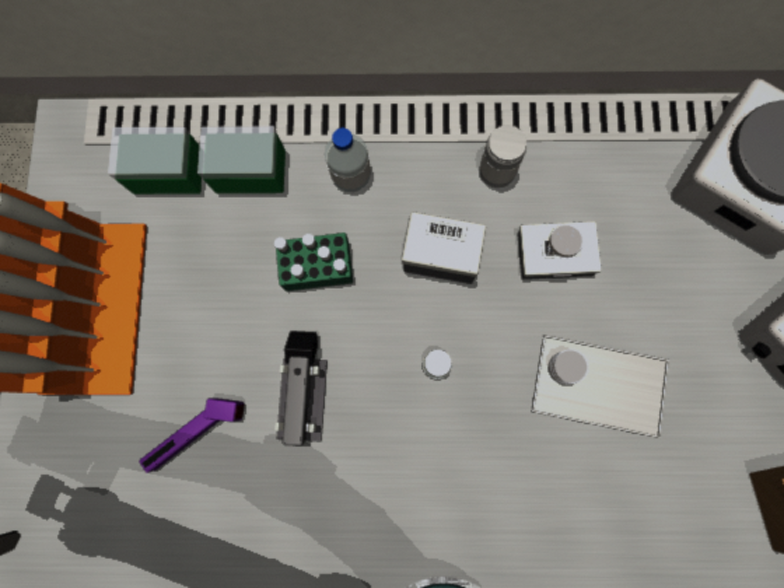

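View pics/s1.png

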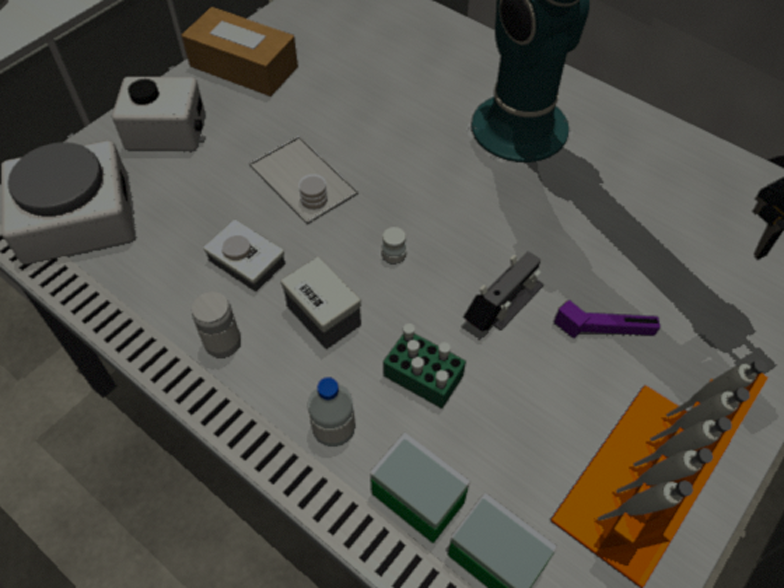

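Top picture (native pixels, view ÷1.4): dish on low box (404,172), low box (400,178) – look-alikes: taller tip box with a barcode (316,176), dish stack in tray (406,262). Scanner: grey in rest (214,277); purple look-alike (138,306) rejected; jar (312,259). Scene view agrees: dish (168,176), grey scanner (360,208), purple (432,230). Now a close crop of the choices.

```bash
python3 - <<'E'
from h import *
im=bot.snapshot("top")[:,:,::-1].copy(); cv2.imwrite("top.png",im)
a=cv2.resize(im[150:210,360:440],None,fx=5,fy=5,interpolation=cv2.INTER_CUBIC)
b=cv2.resize(im[228:328,185:245],None,fx=6,fy=6,interpolation=cv2.INTER_CUBIC)
c=cv2.resize(im[233:318,372:484],None,fx=400/112,fy=400/112,interpolation=cv2.INTER_CUBIC)[:300]
L=np.vstack([a,c]);out=np.hstack([L,b]);print(out.shape)
cv2.imwrite("pics/c1.png",out)
E
```

```text
(600, 760, 3)
```

View pics/c1.png

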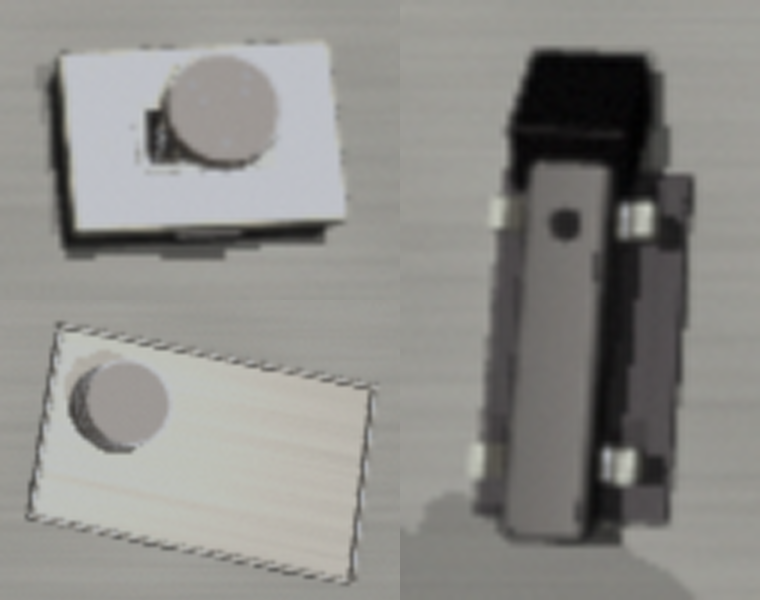

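```bash
python3 - <<'E'
from h import *
np.set_printoptions(precision=4,suppress=True)
def W(pts,s,o,z): return np.array([px2w("top",np.array(p)/s+o,z)[:2] for p in pts])
def quad(n,pts,s,o,z):
    w=W(pts,s,np.array(o),z);print(n,w.tolist(),"c",w.mean(0),"lens",[np.linalg.norm(w[i]-w[(i+1)%4]) for i in range(4)])
    for i,j in((0,3),(1,2),(0,1),(3,2)): d=w[i]-w[j];print("  ang",np.degrees(np.arctan2(d[1],d[0])))
quad("box",[(60,58),(328,42),(345,218),(75,232)],5,(360,150),.045)
c=W([(221,108),(164,108),(278,108),(221,51),(221,165)],5,np.array((360,150)),.061);print("dish",c[0],np.linalg.norm(c[1]-c[2]),np.linalg.norm(c[3]-c[4]))
quad("tray",[(60,22),(372,88),(350,283),(28,217)],400/112,(372,233),.009)
quad("handle",[(130,163),(212,163),(187,539),(105,533)],6,(185,228),.061)
quad("forks",[(92,215),(255,215),(235,465),(70,465)],6,(185,228),.056)
s=W([(128,403-300)],400/112,np.array((372,233)),.051);print("stack",s)
# scene-camera reprojection check targets
for n,b in(("dish",bot.boxes_of("scene","dish")),("scanner",bot.boxes_of("scene","scanner"))):print(n,[x["point"] for x in b])
print(w2px("scene",[*c[0],.061]))
h=bot.snapshot("scene")[:,:,::-1]
a=cv2.resize(h[140:215,135:215],None,fx=5,fy=5,interpolation=cv2.INTER_CUBIC)
b=cv2.resize(h[165:240,320:400],None,fx=5,fy=5,interpolation=cv2.INTER_CUBIC)
cv2.imwrite("pics/c2.png",np.hstack([a,b]))
E
```

```text
box [[0.676563587314668, -0.13539277541330358], [0.6838349636116559, -0.2617988066800113], [0.5984777869691016, -0.2642925089299125], [0.5922000973446873, -0.13908097663845584]] c [ 0.6378 -0.2001] lens [np.float64(0.12661499774454957), np.float64(0.08539359551687337), np.float64(0.1253688047553895), np.float64(0.08444407183569645)]
  ang 2.5032616623592467
  ang 1.6734150684877624
  ang 93.29225233340614
  ang 92.8702164189189
dish [ 0.6471 -0.2055] 0.052412866847507546 0.05472306529293719
tray [[0.4967013763540585, -0.17452906101185453], [0.4531044770272396, -0.37552755409348826], [0.3290624713264681, -0.3510162412315244], [0.3701193170573321, -0.1480999508463018]] c [ 0.4122 -0.2623] lens [np.float64(0.20567227292953308), np.float64(0.1264405933096144), np.float64(0.20702822388521802), np.float64(0.12931169939314416)]
  ang -11.793381538194756
  ang -11.17792292763824
  ang 77.76201958451834
  ang 78.5615456243817
handle [[0.4545576610576657, 0.24571031122046944], [0.45454428058313756, 0.21495111374276327], [0.31815446171765516, 0.21996408111708537], [0.3202047223966149, 0.249961093744926]] c [0.3869 0.2326] lens [np.float64(0.03075920038800788), np.float64(0.1364819128384971), np.float64(0.030066997446478068), np.float64(0.13442016693536096)]
  ang -1.8121723468066064
  ang -2.104941876946426
  ang 89.9750759209325
  ang 86.08998164341219
forks [[0.4355666813716141, 0.26028338658155664], [0.43556358668922857, 0.19906656055452399], [0.34429764018032816, 0.20398504292942068], [0.3441907746205588, 0.2648214624875677]] c [0.3899 0.232 ] lens [np.float64(0.0612168261052551), np.float64(0.09139838325177115), np.float64(0.06083651341836381), np.float64(0.09148852642548283)]
  ang -2.8431908188255486
  ang -3.08478623472374
  ang 89.99710353752424
  ang 90.10064595018561
stack [[ 0.4403 -0.2052]]
dish [[166.4, 175.8]]
scanner [[352.5, 209.9], [426.3, 230.5]]
[169.9135 174.141 ]
```

View pics/c2.png

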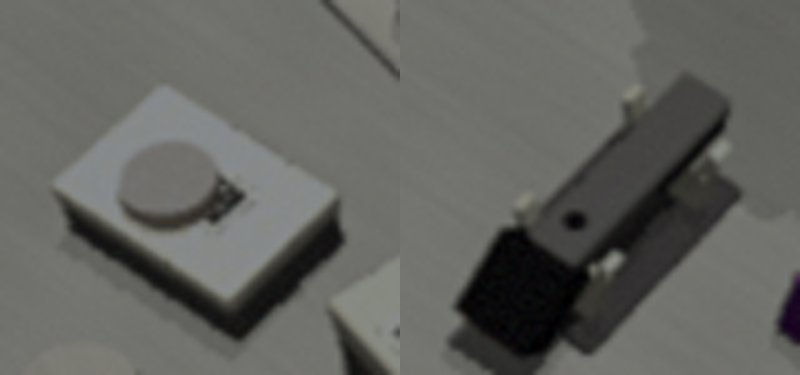

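Crops: low box with dish at crop (169,176) → scene (169,175); grey scanner in white forks, nose towards +x. Sizes match (box 126×85, dish ~54, fork spacing 91 mm). Targets: dish (0.648,-0.207), label (0.638,-0.200), tray spot (0.402,-0.311), scanner grasp (0.392,0.232), yaw −2.5°.

```bash
cat >> h.py <<'E'
np.set_printoptions(precision=4,suppress=True)
def go(x,y,z,alpha=87.5):
    "remaining shift and turn in tool axes to tool-down pose with tool y at azimuth alpha (deg)"
    o=bot.get_obs();r=R.from_quat(o["orientation"]);a=np.radians(alpha)
    Y=np.array([np.cos(a),np.sin(a),0]);Z=np.array([0,0,-1.]);T=R.from_matrix(np.c_[np.cross(Y,Z),Y,Z])
    d=np.array([x,y,z])-o["ee_pos"]
    print("t",o["time"],"pos",o["ee_pos"],"slide now",r.inv().apply(d),"slide after turn",T.inv().apply(d),"turn",(r.inv()*T).as_rotvec(),"F",o["contact_force"],"w",o["grip_width"]*.0919,"ff",o["finger_force"])
E
python3 -c "
from h import *
go(.648,-.207,.16)"
```

```text
t 1.2 pos [0.2295 0.6082 0.2336] slide now [-0.6793 -0.615   0.0736] slide after turn [-0.4537 -0.7961  0.0736] turn [ 0.0001  0.     -0.3171] F [0.5176 0.3597 0.939 ] w 0.09150810976285176 ff 0.0
```

Request:
{"method": "servo_tool", "body": {"commands": [{"delta_rot":[0,0,-0.1585]},{"delta_rot":[0,0,-0.1585]},{"slide":[-0.03,-0.052,0]},{"slide":[-0.03,-0.052,0]},{"slide":[-0.03,-0.052,0]},{"slide":[-0.03,-0.052,0]},{"slide":[-0.03,-0.052,0]},{"slide":[-0.03,-0.052,0]}], "hand": 0.08}}

```text
validation failed for argument at $.co...
```

Request:
{"method": "servo_tool", "body": {"commands": [{"slide":[-0.03,-0.053,0.004]},{"slide":[-0.03,-0.053,0.004]},{"slide":[-0.03,-0.053,0.004]},{"slide":[-0.03,-0.053,0.004]},{"slide":[-0.03,-0.053,0.004]},{"slide":[-0.03,-0.053,0.004]},{"slide":[-0.03,-0.053,0.004]},{"slide":[-0.025,-0.045,0.004]}]}}

```text
validation failed for argument at $.co...
```

```bash
python3 -c "
from h import *
go(.648,-.207,.068)"
```

```text
t 1.2 pos [0.2295 0.6082 0.2336] slide now [-0.6793 -0.615   0.1656] slide after turn [-0.4537 -0.7961  0.1656] turn [ 0.0001  0.     -0.3171] F [0.5176 0.3597 0.939 ] w 0.09150810976285176 ff 0.0
```

Both fields are needed in each row, it seems.

Request:
{"method": "servo_tool", "body": {"commands": [{"slide":[0,0,0],"delta_rot":[0,0,-0.1585]},{"slide":[0,0,0],"delta_rot":[0,0,-0.1585]},{"slide":[-0.03,-0.052,0],"delta_rot":[0,0,0]},{"slide":[-0.03,-0.052,0],"delta_rot":[0,0,0]},{"slide":[-0.03,-0.052,0],"delta_rot":[0,0,0]},{"slide":[-0.03,-0.052,0],"delta_rot":[0,0,0]},{"slide":[-0.03,-0.052,0],"delta_rot":[0,0,0]},{"slide":[-0.03,-0.052,0],"delta_rot":[0,0,0]}], "hand": 0.08}}

```text
time: 2.2
ee_pos: [0.3965, 0.2868, 0.234]
orientation: [0.022, 1.0, 0.0, 0.0]
contact_force: [0.3, -0.3, 0.2]
grip_width: 0.869
finger_force: 0.0
```

Request:
{"method": "servo_tool", "body": {"commands": [{"slide":[-0.03,-0.053,0.004],"delta_rot":[0,0,0]},{"slide":[-0.03,-0.053,0.004],"delta_rot":[0,0,0]},{"slide":[-0.03,-0.053,0.004],"delta_rot":[0,0,0]},{"slide":[-0.03,-0.053,0.004],"delta_rot":[0,0,0]},{"slide":[-0.03,-0.053,0.004],"delta_rot":[0,0,0]},{"slide":[-0.03,-0.053,0.004],"delta_rot":[0,0,0]},{"slide":[-0.03,-0.053,0.004],"delta_rot":[0,0,0]},{"slide":[-0.03,-0.05,0.004],"delta_rot":[0,0,0]}]}}

```text
time: 3.2
ee_pos: [0.6178, -0.1444, 0.2016]
orientation: [0.022, 1.0, 0.0, 0.0]
contact_force: [0.7, 0.4, -0.2]
grip_width: 0.867
finger_force: 0.0
```

```bash
python3 -c "
from h import *
go(.648,-.207,.068)"
```

```text
t 3.2 pos [ 0.6178 -0.1444  0.2016] slide now [-0.0328 -0.0612  0.1337] slide after turn [-0.0329 -0.0612  0.1336] turn [ 0.0001  0.0006 -0.0003] F [ 0.7338  0.4274 -0.2426] w 0.07967918355552271 ff 0.0
```

Request:
{"method": "servo_tool", "body": {"commands": [{"slide":[-0.0165,-0.0305,0.01],"delta_rot":[0,0,0]},{"slide":[-0.0165,-0.0305,0.01],"delta_rot":[0,0,0]},{"slide":[0,0,0.025],"delta_rot":[0,0,0]},{"slide":[0,0,0.025],"delta_rot":[0,0,0]},{"slide":[0,0,0.02],"delta_rot":[0,0,0]},{"slide":[0,0,0.013],"delta_rot":[0,0,0]},{"slide":[0,0,0],"delta_rot":[0,0,0]},{"slide":[0,0,0],"delta_rot":[0,0,0]}]}}

```text
time: 4.2
ee_pos: [0.6479, -0.2051, 0.0995]
orientation: [0.022, 1.0, -0.0, 0.001]
contact_force: [0.6, -0.0, 0.2]
grip_width: 0.869
finger_force: 0.0
```

```bash
python3 -c "
from h import *
go(.648,-.207,.068)
save('scene','s2.png',(115,110,235,210),5)"
```

```text
t 4.2 pos [ 0.6479 -0.2051  0.0995] slide now [-0.0002 -0.0019  0.0315] slide after turn [-0.0002 -0.0019  0.0315] turn [-0.0004  0.0015 -0.0001] F [ 0.6126 -0.0471  0.2246] w 0.07989827300656822 ff 0.0
```

View pics/s2.png

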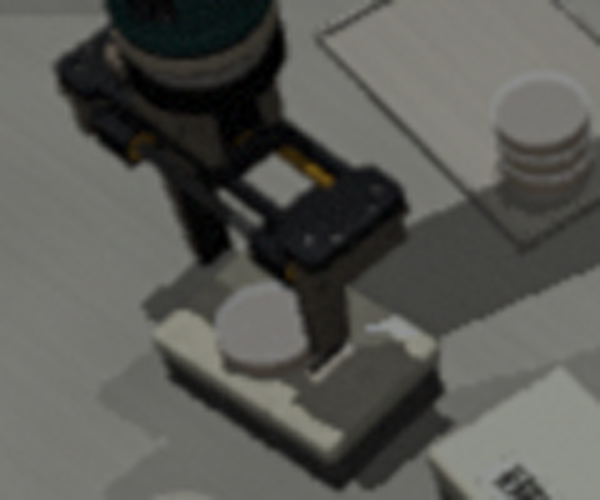

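Scene crop: dish (267,325) lies between the near finger (tip at 320,365) and the far finger; clear to descend.

Request:
{"method": "servo_tool", "body": {"commands": [{"slide":[0,-0.001,0.012],"delta_rot":[0,0,0]},{"slide":[0,-0.001,0.012],"delta_rot":[0,0,0]},{"slide":[0,0,0.008],"delta_rot":[0,0,0]},{"slide":[0,0,0],"delta_rot":[0,0,0]},{"slide":[0,0,0],"delta_rot":[0,0,0]},{"slide":[0,0,0],"delta_rot":[0,0,0]},{"slide":[0,0,0],"delta_rot":[0,0,0]},{"slide":[0,0,0],"delta_rot":[0,0,0]}]}}

```text
time: 5.25
ee_pos: [0.6472, -0.2069, 0.0667]
orientation: [0.022, 1.0, -0.0, 0.0]
contact_force: [-0.5, -0.6, -0.1]
grip_width: 0.871
finger_force: 0.0
```

Request:
{"method": "servo_tool", "body": {"commands": [{"slide":[0,0,0],"delta_rot":[0,0,0]},{"slide":[0,0,0],"delta_rot":[0,0,0]},{"slide":[0,0,0],"delta_rot":[0,0,0]},{"slide":[0,0,0],"delta_rot":[0,0,0]},{"slide":[0,0,0],"delta_rot":[0,0,0]},{"slide":[0,0,0],"delta_rot":[0,0,0]},{"slide":[0,0,0],"delta_rot":[0,0,0]},{"slide":[0,0,0],"delta_rot":[0,0,0]}], "hand": 0.04}}

```text
time: 6.25
ee_pos: [0.6472, -0.207, 0.0666]
orientation: [0.022, 1.0, -0.0, 0.0]
contact_force: [0.8, -0.9, -0.5]
grip_width: 0.593
finger_force: 30.0
```

Width 54.5 mm = dish diameter, 30 N. Lift.

Request:
{"method": "servo_tool", "body": {"commands": [{"slide":[0,0,-0.004],"delta_rot":[0,0,0]},{"slide":[0,0,-0.008],"delta_rot":[0,0,0]},{"slide":[0,0,-0.014],"delta_rot":[0,0,0]},{"slide":[0,0,-0.018],"delta_rot":[0,0,0]},{"slide":[0,0,-0.018],"delta_rot":[0,0,0]},{"slide":[0,0,-0.018],"delta_rot":[0,0,0]},{"slide":[0,0,-0.01],"delta_rot":[0,0,0]},{"slide":[0,0,0],"delta_rot":[0,0,0]}]}}

```text
time: 7.25
ee_pos: [0.6476, -0.2071, 0.1577]
orientation: [0.022, 1.0, -0.0, 0.001]
contact_force: [-0.9, 0.3, -0.4]
grip_width: 0.59
finger_force: 30.0
```

```bash
python3 -c "
from h import *
go(.402,-.311,.0246,78.3)"
```

```text
t 7.25 pos [ 0.6476 -0.2071  0.1577] slide now [ 0.241  -0.1146  0.1327] slide after turn [ 0.2194 -0.1516  0.1331] turn [-0.0001  0.0017  0.1604] F [-0.8864  0.3024 -0.352 ] w 0.054248418206909454 ff 29.999880194664
```

Request:
{"method": "servo_tool", "body": {"commands": [{"slide":[0,0,0],"delta_rot":[0,0,0.08]},{"slide":[0,0,0],"delta_rot":[0,0,0.08]},{"slide":[0.03,-0.021,0],"delta_rot":[0,0,0]},{"slide":[0.043,-0.03,0],"delta_rot":[0,0,0]},{"slide":[0.043,-0.03,0],"delta_rot":[0,0,0]},{"slide":[0.043,-0.03,0],"delta_rot":[0,0,0]},{"slide":[0.04,-0.027,0],"delta_rot":[0,0,0]},{"slide":[0.02,-0.014,0],"delta_rot":[0,0,0]}]}}

```text
time: 8.25
ee_pos: [0.3988, -0.3123, 0.1561]
orientation: [0.103, 0.995, 0.0, -0.001]
contact_force: [0.6, 0.1, 0.0]
grip_width: 0.586
finger_force: 30.0
```

Request:
{"method": "servo_tool", "body": {"commands": [{"slide":[0,0,0.02],"delta_rot":[0,0,0]},{"slide":[0,0,0.02],"delta_rot":[0,0,0]},{"slide":[0,0,0.02],"delta_rot":[0,0,0]},{"slide":[0,0,0.02],"delta_rot":[0,0,0]},{"slide":[0,0,0.02],"delta_rot":[0,0,0]},{"slide":[0,0,0.01],"delta_rot":[0,0,0]},{"slide":[0,0,0],"delta_rot":[0,0,0]},{"slide":[0,0,0],"delta_rot":[0,0,0]}]}}

```text
time: 9.25
ee_pos: [0.4022, -0.3118, 0.0471]
orientation: [0.102, 0.995, -0.0, 0.0]
contact_force: [0.1, 0.7, -0.5]
grip_width: 0.587
finger_force: 30.0
```

```bash
python3 -c "
from h import *
go(.402,-.311,.0246,78.3)
save('scene','s3.png',(145,60,265,160),5)"
```

```text
t 9.25 pos [ 0.4022 -0.3118  0.0471] slide now [0.0004 0.0007 0.0225] slide after turn [0.0004 0.0007 0.0225] turn [-0.0003  0.0008  0.0002] F [ 0.097   0.6786 -0.522 ] w 0.053982213465391414 ff 29.999859631061554
```

View pics/s3.png

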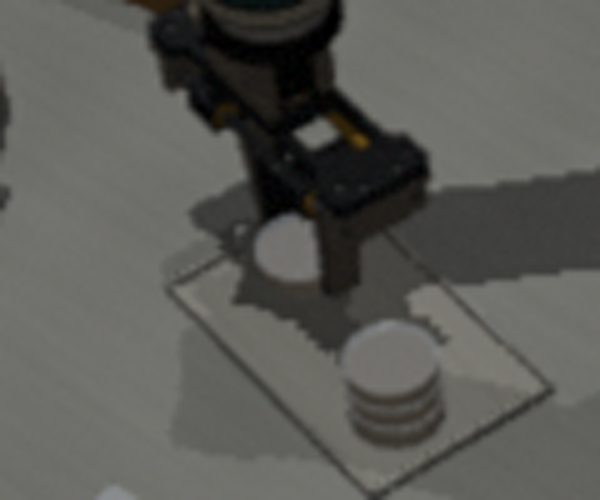

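Dish (290,250) held level above the free half; stack at (392,370) clear. Lower gently.

Request:
{"method": "servo_tool", "body": {"commands": [{"slide":[0,0,0.006],"delta_rot":[0,0,0]},{"slide":[0,0,0.005],"delta_rot":[0,0,0]},{"slide":[0,0,0.004],"delta_rot":[0,0,0]},{"slide":[0,0,0.003],"delta_rot":[0,0,0]},{"slide":[0,0,0.002],"delta_rot":[0,0,0]},{"slide":[0,0,0.001],"delta_rot":[0,0,0]},{"slide":[0,0,0],"delta_rot":[0,0,0]},{"slide":[0,0,0],"delta_rot":[0,0,0]}]}}

```text
time: 10.3
ee_pos: [0.402, -0.3115, 0.0257]
orientation: [0.102, 0.995, -0.0, 0.0]
contact_force: [0.1, -0.4, 0.0]
grip_width: 0.586
finger_force: 30.0
```

Request:
{"method": "servo_tool", "body": {"commands": [{"slide":[0,0,0.001],"delta_rot":[0,0,0]},{"slide":[0,0,0],"delta_rot":[0,0,0]},{"slide":[0,0,0.0],"delta_rot":[0,0,0]},{"slide":[0,0,0],"delta_rot":[0,0,0]},{"slide":[0,0,0],"delta_rot":[0,0,0]},{"slide":[0,0,0],"delta_rot":[0,0,0]},{"slide":[0,0,0],"delta_rot":[0,0,0]},{"slide":[0,0,0],"delta_rot":[0,0,0]}]}}

```text
time: 11.3
ee_pos: [0.4019, -0.3115, 0.0246]
orientation: [0.102, 0.995, 0.0, 0.0]
contact_force: [-0.3, -0.4, -1.4]
grip_width: 0.591
finger_force: 30.0
```

Request:
{"method": "servo_tool", "body": {"commands": [{"slide":[0,0,0.001],"delta_rot":[0,0,0]},{"slide":[0,0,0],"delta_rot":[0,0,0]},{"slide":[0,0,0],"delta_rot":[0,0,0]},{"slide":[0,0,0],"delta_rot":[0,0,0]},{"slide":[0,0,0],"delta_rot":[0,0,0]},{"slide":[0,0,0],"delta_rot":[0,0,0]},{"slide":[0,0,0],"delta_rot":[0,0,0]},{"slide":[0,0,0],"delta_rot":[0,0,0]}]}}

```text
time: 12.3
ee_pos: [0.402, -0.3115, 0.0245]
orientation: [0.102, 0.995, 0.0, 0.0]
contact_force: [-3.2, 1.4, 10.6]
grip_width: 0.591
finger_force: 30.0
```

Contact made (10 N). Release.

Request:
{"method": "servo_tool", "body": {"commands": [{"slide":[0,0,0],"delta_rot":[0,0,0]},{"slide":[0,0,0],"delta_rot":[0,0,0]},{"slide":[0,0,0],"delta_rot":[0,0,0]},{"slide":[0,0,0],"delta_rot":[0,0,0]},{"slide":[0,0,0],"delta_rot":[0,0,0]},{"slide":[0,0,0],"delta_rot":[0,0,0]},{"slide":[0,0,0],"delta_rot":[0,0,0]},{"slide":[0,0,0],"delta_rot":[0,0,0]}], "hand": 0.07}}

```text
time: 13.3
ee_pos: [0.402, -0.3115, 0.0236]
orientation: [0.102, 0.995, -0.0, 0.0]
contact_force: [-0.3, -0.6, 0.2]
grip_width: 0.764
finger_force: 0.0
```

Request:
{"method": "servo_tool", "body": {"commands": [{"slide":[0,0,-0.005],"delta_rot":[0,0,0]},{"slide":[0,0,-0.01],"delta_rot":[0,0,0]},{"slide":[0,0,-0.02],"delta_rot":[0,0,0]},{"slide":[0,0,-0.03],"delta_rot":[0,0,0]},{"slide":[0,0,-0.04],"delta_rot":[0,0,0]},{"slide":[0,0,-0.04],"delta_rot":[0,0,0]},{"slide":[0,0,0],"delta_rot":[0,0,-0.08]},{"slide":[0,0,0],"delta_rot":[0,0,-0.08]}]}}

```text
time: 14.3
ee_pos: [0.4023, -0.3116, 0.1701]
orientation: [0.021, 1.0, -0.0, 0.001]
contact_force: [-0.1, 1.0, -0.1]
grip_width: 0.758
finger_force: 0.0
```

```bash
python3 -c "
from h import *
go(.392,.232,.046,87.5)"
```

```text
t 14.3 pos [ 0.4023 -0.3116  0.1701] slide now [0.0329 0.5428 0.1236] slide after turn [0.034  0.5426 0.1241] turn [-0.0008  0.0023  0.0025] F [-0.1074  1.0343 -0.1405] w 0.06969764044991156 ff 0.0
```

Request:
{"method": "servo_tool", "body": {"commands": [{"slide":[-0.015,0.05,0],"delta_rot":[0,0,0]},{"slide":[-0.015,0.055,0],"delta_rot":[0,0,0]},{"slide":[-0.015,0.055,0],"delta_rot":[0,0,0]},{"slide":[-0.01,0.055,0],"delta_rot":[0,0,0]},{"slide":[0,0.055,0],"delta_rot":[0,0,0]},{"slide":[0.01,0.055,0],"delta_rot":[0,0,0]},{"slide":[0.015,0.055,0],"delta_rot":[0,0,0]},{"slide":[0.015,0.055,0],"delta_rot":[0,0,0]}]}}

```text
time: 15.3
ee_pos: [0.4356, 0.1241, 0.1695]
orientation: [0.022, 1.0, 0.0, 0.001]
contact_force: [0.3, 0.1, -0.3]
grip_width: 0.758
finger_force: 0.0
```

```bash
python3 -c "
from h import *
go(.392,.232,.046,87.5)
print([(b['point'],b['conf']) for b in bot.boxes_of('top','dish')])
save('top','t2.png',(360,140,480,320),3)"
```

```text
t 15.3 pos [0.4356 0.1241 0.1695] slide now [0.0485 0.1058 0.1235] slide after turn [0.0483 0.1059 0.1235] turn [ 0.0005  0.0015 -0.0005] F [ 0.3414  0.1439 -0.2744] w 0.0696918930377176 ff 0.0
[([405.3, 169.9], 0.6)]
```

View pics/t2.png

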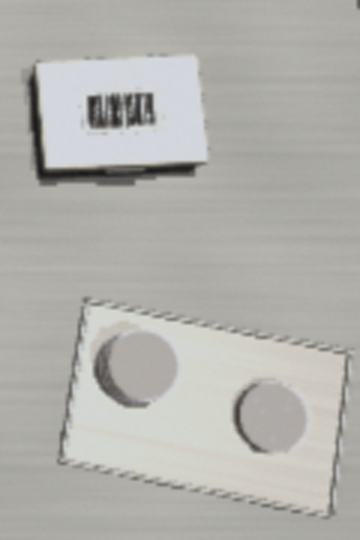

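Dish is flat in the free tray half (crop 272,416); the label is clear, centre at crop (121,111) → px (400.3,177.0). Now over the scanner.

Request:
{"method": "servo_tool", "body": {"commands": [{"slide":[0.02,0.045,0],"delta_rot":[0,0,0]},{"slide":[0.0185,0.04,0],"delta_rot":[0,0,0]},{"slide":[0.01,0.021,0],"delta_rot":[0,0,0]},{"slide":[0,0,0.02],"delta_rot":[0,0,0]},{"slide":[0,0,0.02],"delta_rot":[0,0,0]},{"slide":[0,0,0.02],"delta_rot":[0,0,0]},{"slide":[0,0,0],"delta_rot":[0,0,0]},{"slide":[0,0,0],"delta_rot":[0,0,0]}]}}

```text
time: 16.4
ee_pos: [0.3928, 0.2304, 0.1094]
orientation: [0.022, 1.0, 0.0, 0.001]
contact_force: [1.5, 0.1, 0.3]
grip_width: 0.761
finger_force: 0.0
```

```bash
python3 -c "
from h import *
go(.392,.232,.046,87.5)
print(px2w('top',(400.3,177),.045))
save('scene','s4.png',(300,140,430,240),5)"
```

```text
t 16.4 pos [0.3928 0.2304 0.1094] slide now [0.0009 0.0016 0.0634] slide after turn [0.0009 0.0016 0.0634] turn [ 0.0005  0.001  -0.0008] F [1.5019 0.0654 0.3467] w 0.06997573561480769 ff 0.0
[ 0.6386 -0.2     0.045 ]
```

View pics/s4.png

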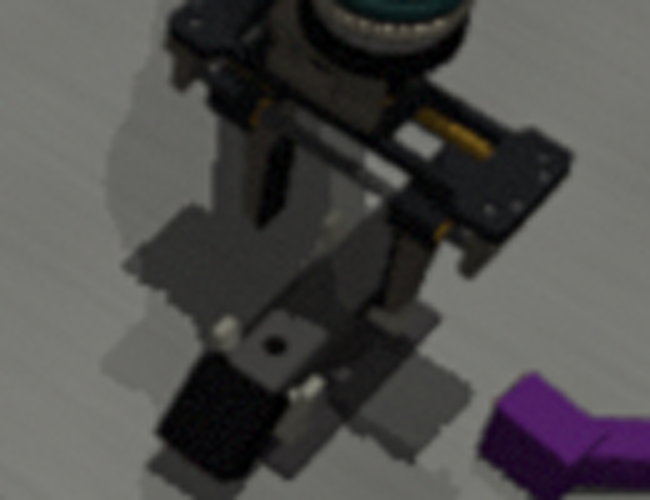

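Fingers straddle the grey handle between the forks (hole at 275,345; finger at 405,280); purple one is outside. Descend and grip.

Request:
{"method": "servo_tool", "body": {"commands": [{"slide":[0.0009,0.0016,0.012],"delta_rot":[0,0,0]},{"slide":[0,0,0.015],"delta_rot":[0,0,0]},{"slide":[0,0,0.015],"delta_rot":[0,0,0]},{"slide":[0,0,0.013],"delta_rot":[0,0,0]},{"slide":[0,0,0.008],"delta_rot":[0,0,0]},{"slide":[0,0,0],"delta_rot":[0,0,0]},{"slide":[0,0,0],"delta_rot":[0,0,0]},{"slide":[0,0,0],"delta_rot":[0,0,0]}]}}

```text
time: 17.45
ee_pos: [0.3917, 0.2323, 0.046]
orientation: [0.022, 1.0, 0.0, 0.0]
contact_force: [1.0, 0.3, -0.4]
grip_width: 0.761
finger_force: 0.0
```

Request:
{"method": "servo_tool", "body": {"commands": [{"slide":[0,0,0],"delta_rot":[0,0,0]},{"slide":[0,0,0],"delta_rot":[0,0,0]},{"slide":[0,0,0],"delta_rot":[0,0,0]},{"slide":[0,0,0],"delta_rot":[0,0,0]},{"slide":[0,0,0],"delta_rot":[0,0,0]},{"slide":[0,0,0],"delta_rot":[0,0,0]},{"slide":[0,0,0],"delta_rot":[0,0,0]},{"slide":[0,0,0],"delta_rot":[0,0,0]}], "hand": 0.02}}

```text
time: 18.45
ee_pos: [0.3914, 0.2323, 0.0456]
orientation: [0.022, 1.0, 0.0, 0.0]
contact_force: [-0.4, 1.1, 0.3]
grip_width: 0.346
finger_force: 30.0
```

Width 31.8 mm = handle, 30 N. Lift.

Request:
{"method": "servo_tool", "body": {"commands": [{"slide":[0,0,-0.005],"delta_rot":[0,0,0]},{"slide":[0,0,-0.01],"delta_rot":[0,0,0]},{"slide":[0,0,-0.018],"delta_rot":[0,0,0]},{"slide":[0,0,-0.018],"delta_rot":[0,0,0]},{"slide":[0,0,-0.018],"delta_rot":[0,0,0]},{"slide":[0,0,-0.018],"delta_rot":[0,0,0]},{"slide":[0,0,-0.01],"delta_rot":[0,0,0]},{"slide":[0,0,0],"delta_rot":[0,0,0]}]}}

```text
time: 19.45
ee_pos: [0.3916, 0.2322, 0.1433]
orientation: [0.022, 1.0, 0.0, 0.001]
contact_force: [0.0, -0.2, -3.1]
grip_width: 0.344
finger_force: 30.0
```

```bash
python3 -c "
from h import *
go(.4694,-.1926,.136,87.5)"
```

```text
t 19.45 pos [0.3916 0.2322 0.1433] slide now [-0.0964 -0.421   0.007 ] slide after turn [-0.0962 -0.421   0.0073] turn [ 0.0009  0.0012 -0.0003] F [ 0.02   -0.181  -3.0548] w 0.03159540141798292 ff 29.998023211956024
```

Request:
{"method": "servo_tool", "body": {"commands": [{"slide":[-0.006,-0.026,0],"delta_rot":[0,0,0]},{"slide":[-0.01,-0.044,0],"delta_rot":[0,0,0]},{"slide":[-0.01,-0.044,0],"delta_rot":[0,0,0]},{"slide":[-0.01,-0.044,0],"delta_rot":[0,0,0]},{"slide":[-0.01,-0.044,0],"delta_rot":[0,0,0]},{"slide":[-0.01,-0.044,0],"delta_rot":[0,0,0]},{"slide":[-0.01,-0.044,0],"delta_rot":[0,0,0]},{"slide":[-0.01,-0.044,0],"delta_rot":[0,0,0]}]}}

```text
time: 20.45
ee_pos: [0.4522, -0.1063, 0.1419]
orientation: [0.022, 1.0, 0.0, -0.001]
contact_force: [0.4, 0.1, -2.7]
grip_width: 0.343
finger_force: 30.0
```

Request:
{"method": "servo_tool", "body": {"commands": [{"slide":[-0.01,-0.044,0],"delta_rot":[0,0,0]},{"slide":[-0.007,-0.03,0],"delta_rot":[0,0,0]},{"slide":[-0.0033,-0.013,0.004],"delta_rot":[0,0,0]},{"slide":[0,0,0.003],"delta_rot":[0,0,0]},{"slide":[0,0,0],"delta_rot":[0,0,0]},{"slide":[0,0,0],"delta_rot":[0,0,0]},{"slide":[0,0,0],"delta_rot":[0,0,0]},{"slide":[0,0,0],"delta_rot":[0,0,0]}]}}

```text
time: 21.45
ee_pos: [0.4692, -0.1923, 0.1358]
orientation: [0.022, 1.0, 0.0, 0.0]
contact_force: [0.5, 1.4, -2.2]
grip_width: 0.346
finger_force: 30.0
```

```bash
python3 -c "
from h import *
go(.4694,-.1926,.136,87.5)
o=np.array([.4694,-.1926,.1254])
f=np.array([.999,-.0436,0]);n=np.array([.0436,.999,0]);k=np.array([0,0,1])
og=bot.get_obs()['ee_pos']+.011*f-.0106*k
im=bot.snapshot('top')[:,:,::-1].copy();c=(330,140,450,300);s=3
im=cv2.resize(im[c[1]:c[3],c[0]:c[2]],None,fx=s,fy=s,interpolation=cv2.INTER_CUBIC)
im2=bot.snapshot('scene')[:,:,::-1].copy();c2=(130,90,250,250)
im2=cv2.resize(im2[c2[1]:c2[3],c2[0]:c2[2]],None,fx=s,fy=s,interpolation=cv2.INTER_CUBIC)
for P in [og+.0603*f+.016*n+.026*k,og+.0603*f-.016*n+.026*k,og-.085*f+.016*n+.026*k,og-.085*f-.016*n+.026*k,np.array([.6386,-.2,.045])]:
  for cam,i,cc in(('top',im,c),('scene',im2,c2)):
    q=(w2px(cam,P)-cc[:2])*s;cv2.circle(i,tuple(int(v) for v in q),2,(0,0,255),-1)
cv2.imwrite('pics/aim.png',np.hstack([im,im2]))"
```

```text
t 21.45 pos [ 0.4692 -0.1923  0.1358] slide now [-0.0002 -0.0003 -0.0002] slide after turn [-0.0002 -0.0003 -0.0002] turn [0.0001 0.0004 0.0004] F [ 0.4987  1.4405 -2.2061] w 0.03176872070439117 ff 29.998017847537994
```

View pics/aim.png

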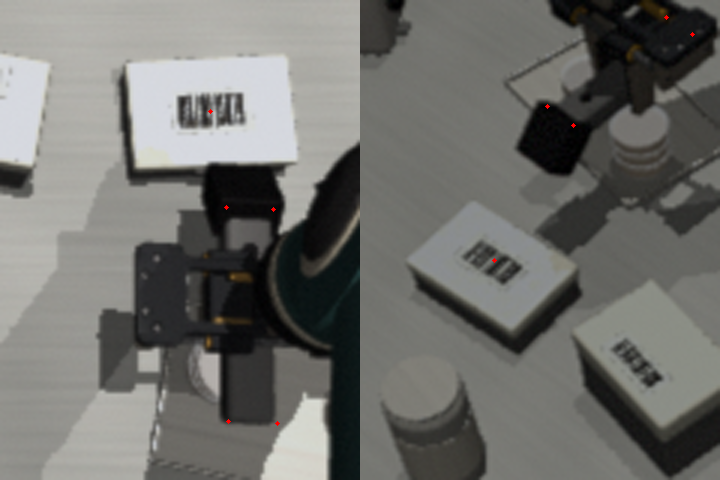

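Overlay agrees with the picture within ~3 mm (handle's rear corners at (222,420)/(272,424) vs (228,421)/(277,423); label dot on the bars at (210,111)). Hold steady.

Request:
{"method": "servo_tool", "body": {"commands": [{"slide":[0,0,0],"delta_rot":[0,0,0]},{"slide":[0,0,0],"delta_rot":[0,0,0]},{"slide":[0,0,0],"delta_rot":[0,0,0]},{"slide":[0,0,0],"delta_rot":[0,0,0]},{"slide":[0,0,0],"delta_rot":[0,0,0]},{"slide":[0,0,0],"delta_rot":[0,0,0]},{"slide":[0,0,0],"delta_rot":[0,0,0]},{"slide":[0,0,0],"delta_rot":[0,0,0]}]}}

```text
time: 22.55
ee_pos: [0.4691, -0.1927, 0.1356]
orientation: [0.022, 1.0, -0.0, 0.0]
contact_force: [-0.0, -0.2, -2.9]
grip_width: 0.348
finger_force: 30.0
```

Request:
{"method": "servo_tool", "body": {"commands": [{"slide":[0,0,0],"delta_rot":[0,0,0]},{"slide":[0,0,0],"delta_rot":[0,0,0]},{"slide":[0,0,0],"delta_rot":[0,0,0]},{"slide":[0,0,0],"delta_rot":[0,0,0]},{"slide":[0,0,0],"delta_rot":[0,0,0]},{"slide":[0,0,0],"delta_rot":[0,0,0]},{"slide":[0,0,0],"delta_rot":[0,0,0]},{"slide":[0,0,0],"delta_rot":[0,0,0]}]}}

```text
time: 23.55
ee_pos: [0.4691, -0.1927, 0.1356]
orientation: [0.022, 1.0, 0.0, 0.0]
contact_force: [0.6, -0.6, -2.0]
grip_width: 0.343
finger_force: 30.0
```

Request:
{"method": "servo_tool", "body": {"commands": [{"slide":[0.006,0.026,-0.007],"delta_rot":[0,0,0]},{"slide":[0.01,0.044,0],"delta_rot":[0,0,0]},{"slide":[0.01,0.044,0],"delta_rot":[0,0,0]},{"slide":[0.01,0.044,0],"delta_rot":[0,0,0]},{"slide":[0.01,0.044,0],"delta_rot":[0,0,0]},{"slide":[0.01,0.044,0],"delta_rot":[0,0,0]},{"slide":[0.01,0.044,0],"delta_rot":[0,0,0]},{"slide":[0.01,0.044,0],"delta_rot":[0,0,0]}]}}

```text
time: 24.55
ee_pos: [0.4076, 0.1458, 0.1429]
orientation: [0.022, 1.0, 0.0, 0.0]
contact_force: [1.4, 0.2, -2.6]
grip_width: 0.345
finger_force: 30.0
```

Request:
{"method": "servo_tool", "body": {"commands": [{"slide":[0.01,0.044,0],"delta_rot":[0,0,0]},{"slide":[0.007,0.03,0],"delta_rot":[0,0,0]},{"slide":[0.003,0.013,0],"delta_rot":[0,0,0]},{"slide":[0,0,0],"delta_rot":[0,0,0]},{"slide":[0,0,0],"delta_rot":[0,0,0]},{"slide":[0,0,0],"delta_rot":[0,0,0]},{"slide":[0,0,0],"delta_rot":[0,0,0]},{"slide":[0,0,0],"delta_rot":[0,0,0]}]}}

```text
time: 25.55
ee_pos: [0.3918, 0.2318, 0.1426]
orientation: [0.022, 1.0, 0.0, 0.0]
contact_force: [-0.3, -0.4, -1.6]
grip_width: 0.347
finger_force: 30.0
```

```bash
python3 -c "
from h import *
go(.3914,.2323,.0456,87.5)"
```

```text
t 25.55 pos [0.3918 0.2318 0.1426] slide now [0.0004 0.0005 0.097 ] slide after turn [0.0004 0.0005 0.097 ] turn [ 0.      0.0001 -0.0009] F [-0.339  -0.3681 -1.5634] w 0.03185001684394496 ff 29.998071491718292
```

Request:
{"method": "servo_tool", "body": {"commands": [{"slide":[0.0004,0.0005,0.01],"delta_rot":[0,0,0]},{"slide":[0,0,0.018],"delta_rot":[0,0,0]},{"slide":[0,0,0.018],"delta_rot":[0,0,0]},{"slide":[0,0,0.016],"delta_rot":[0,0,0]},{"slide":[0,0,0.012],"delta_rot":[0,0,0]},{"slide":[0,0,0.008],"delta_rot":[0,0,0]},{"slide":[0,0,0.006],"delta_rot":[0,0,0]},{"slide":[0,0,0.003],"delta_rot":[0,0,0]}]}}

```text
time: 26.55
ee_pos: [0.3914, 0.2327, 0.0514]
orientation: [0.022, 1.0, 0.0, 0.0]
contact_force: [-0.7, 0.1, -3.3]
grip_width: 0.345
finger_force: 30.0
```

Request:
{"method": "servo_tool", "body": {"commands": [{"slide":[0,0,0.003],"delta_rot":[0,0,0]},{"slide":[0,0,0.001],"delta_rot":[0,0,0]},{"slide":[0,0,0.001],"delta_rot":[0,0,0]},{"slide":[0,0,0],"delta_rot":[0,0,0]},{"slide":[0,0,0],"delta_rot":[0,0,0]},{"slide":[0,0,0],"delta_rot":[0,0,0]},{"slide":[0,0,0],"delta_rot":[0,0,0]},{"slide":[0,0,0],"delta_rot":[0,0,0]}]}}

```text
time: 27.55
ee_pos: [0.3913, 0.2326, 0.0466]
orientation: [0.022, 1.0, -0.0, 0.0]
contact_force: [0.6, 0.2, -2.8]
grip_width: 0.35
finger_force: 30.0
```

Request:
{"method": "servo_tool", "body": {"commands": [{"slide":[0,0,0.001],"delta_rot":[0,0,0]},{"slide":[0,0,0.0005],"delta_rot":[0,0,0]},{"slide":[0,0,0],"delta_rot":[0,0,0]},{"slide":[0,0,0],"delta_rot":[0,0,0]},{"slide":[0,0,0],"delta_rot":[0,0,0]},{"slide":[0,0,0],"delta_rot":[0,0,0]},{"slide":[0,0,0],"delta_rot":[0,0,0]},{"slide":[0,0,0],"delta_rot":[0,0,0]}]}}

```text
time: 28.55
ee_pos: [0.3914, 0.2327, 0.0456]
orientation: [0.022, 1.0, 0.0, 0.0]
contact_force: [-1.3, -0.2, 5.9]
grip_width: 0.345
finger_force: 30.0
```

Seated (+6 N). Open and rise.

Request:
{"method": "servo_tool", "body": {"commands": [{"slide":[0,0,0],"delta_rot":[0,0,0]},{"slide":[0,0,0],"delta_rot":[0,0,0]},{"slide":[0,0,0],"delta_rot":[0,0,0]},{"slide":[0,0,0],"delta_rot":[0,0,0]},{"slide":[0,0,0],"delta_rot":[0,0,0]},{"slide":[0,0,0],"delta_rot":[0,0,0]},{"slide":[0,0,0],"delta_rot":[0,0,0]},{"slide":[0,0,0],"delta_rot":[0,0,0]}], "hand": 0.07}}

```text
time: 29.55
ee_pos: [0.3913, 0.2326, 0.0451]
orientation: [0.022, 1.0, -0.0, 0.0]
contact_force: [-0.0, 0.7, 0.3]
grip_width: 0.76
finger_force: 0.0
```

Request:
{"method": "servo_tool", "body": {"commands": [{"slide":[0,0,-0.008],"delta_rot":[0,0,0]},{"slide":[0,0,-0.015],"delta_rot":[0,0,0]},{"slide":[0,0,-0.025],"delta_rot":[0,0,0]},{"slide":[0,0,-0.03],"delta_rot":[0,0,0]},{"slide":[0,0,-0.04],"delta_rot":[0,0,0]},{"slide":[0,0,-0.04],"delta_rot":[0,0,0]},{"slide":[0,-0.05,0],"delta_rot":[0,0,0]},{"slide":[0,-0.05,0],"delta_rot":[0,0,0]}]}}

```text
time: 30.55
ee_pos: [0.3871, 0.1319, 0.2048]
orientation: [0.021, 1.0, 0.001, 0.001]
contact_force: [0.6, -0.8, 0.2]
grip_width: 0.765
finger_force: 0.0
```

Request:
{"method": "servo_tool", "body": {"commands": [{"slide":[-0.01,-0.05,0],"delta_rot":[0,0,0]},{"slide":[-0.01,-0.05,0],"delta_rot":[0,0,0]},{"slide":[-0.01,-0.05,0],"delta_rot":[0,0,0]},{"slide":[-0.01,-0.03,0],"delta_rot":[0,0,0]},{"slide":[0,0,0],"delta_rot":[0,0,0]},{"slide":[0,0,0],"delta_rot":[0,0,0]},{"slide":[0,0,0],"delta_rot":[0,0,0]},{"slide":[0,0,0],"delta_rot":[0,0,0]}]}}

```text
time: 31.55
ee_pos: [0.4188, -0.048, 0.2031]
orientation: [0.021, 1.0, 0.0, -0.0]
contact_force: [0.8, -0.3, 0.2]
grip_width: 0.765
finger_force: 0.0
```

```bash
python3 - <<'E'
from h import *
go(.4,0,.2)
im=bot.snapshot("top")[:,:,::-1].copy();old=cv2.imread("top.png")
f=lambda i:cv2.resize(i[228:328,185:245],None,fx=6,fy=6,interpolation=cv2.INTER_CUBIC)
cv2.imwrite("pics/end.png",np.hstack([f(old),f(im)]))
E
```

```text
t 31.55 pos [ 0.4188 -0.048   0.2031] slide now [0.0208 0.0471 0.0032] slide after turn [0.0209 0.0471 0.0031] turn [ 0.0002 -0.0001  0.0016] F [ 0.8076 -0.2948  0.1954] w 0.0703350864879554 ff 0.0
```

View pics/end.png

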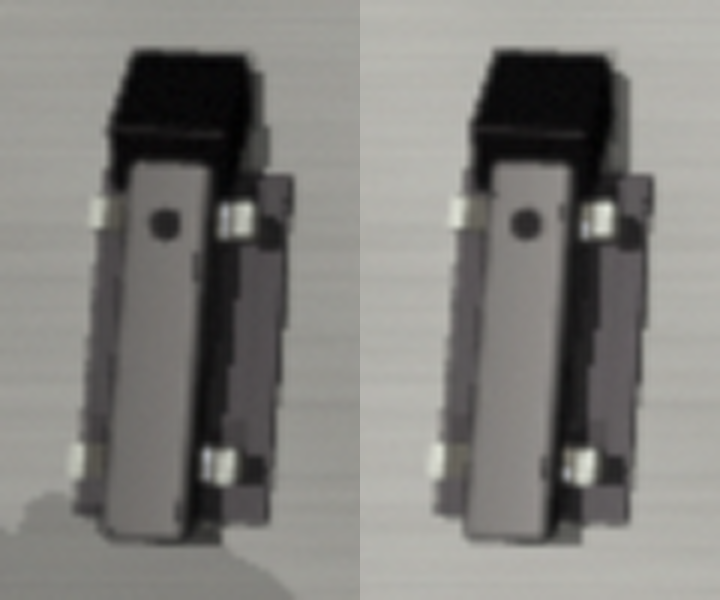

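The scanner lies as before in the forks (hole at (165,225) before, (525-360,225) now), nose at +x. Handing in.

```bash
python3 -c "
from h import *
print(bot.hand_in())"
```

```text
the job is handed in; nothing more can be done
None
```

The dish is flat in the tray, the scanner was held aimed at the label for about 2 s, and it is back in its rest nose-first as before; I handed the job in at about 32 s, and the hand-in returned no verdict.

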